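# Clamp the cooling pan of the sample roaster's cooler

### The arm

A 7-joint arm with a two-finger parallel gripper is mounted at the origin on the work surface. World frame = base frame: x ahead of the robot, y to its left, z up, the work surface at z = 0. Lengths are in m, angles in rad, forces in N, time in s.
With the tool pointing down it reaches from about 0.425 to 0.925 m from the base axis. Payload 6.8 kg.
Tool frame: the origin (TCP) lies at the very end of the fingers, on their centre line; the grasp point (between the pads) lies bot.tcp_to_grasp behind it (bot.tcp_to_grasp is the distance from the TCP to the grasp point, in m); z points along the fingers, y is the line along which they close (so a half turn about z gives the same grasp; the last joint's range is limited). The gripper opens to 85 mm and grips with 20 to 120 N. Pads are 22 mm wide; open, the fingers measure 114 mm over their backs; the gripper's body (76 mm by 85 mm) begins 54 mm behind the grasp point. The pads swing forward as they close: fully open they stand 13 mm farther back than shut.
Start: joints at [-0.108, 0.477, 0.022, 1.555, -0.011, 1.109, -0.083], TCP at [0.675, 0, 0.231] pointing down, gripper open.
Joint ranges: [-2.96, 2.96], [-0.34, 2.1], [-1.41, 1.46], [0.24, 2.44], [-1.37, 4.51], [0.17, 1.92], [-2.96, 2.96]. Speed limits (rad/s): [2.39, 2.39, 3.14, 3.14, 3.14, 3.14, 3.14].

### API

Orientations are given as a unit quaternion [w, x, y, z].
In Python, from station import bot gives the robot as it stands.
- The arm moves only by the tool servo_tool, never from a script. Its argument "motion" is a list that holds one entry, the list of rows, each a list of 7 numbers: the shift along the tool's x, y, z in m, then the turn, a rotation vector about the tool's x, y, z in units of 5 degrees (1.0 is 5 degrees), then the opening, from 0 (shut) to 1 (fully open). A call has 1 to 20 rows; each row is the pose to reach, as a shift and turn from the pose commanded when the call began, along the tool's axes at that moment; what a row does not reach only later rows make up. A row lasts 1/12 s, in which the tool goes at most 41.7 mm and 7.16 degrees, less where a joint would pass 70% of its speed; a pose out of reach is approached as far as the arm can. A call with a gripper value outside its range is refused whole. The fingers move at their own pace and stop on an object; "grip_force" is the grip in N (left out, the last holds). Time passes only in rows, so rows that repeat a pose let the fingers close. It gives the time, the measured TCP pose, the force, the opening and the grip force at its end, in the units of the state.
- bot.get_obs(): the state, without advancing time (a new reading comes with each control period).
- bot.read_camera(name): name is "scene" or "side" or "wrist"; returns a dict with "img" (400x640x3 uint8, red, green, blue), "K" (3x3 intrinsics, pixels), "pose" (4x4, takes a point from camera to world coordinates). Camera axes: x right, y down, z forward; pixel columns grow to the right and rows downward; lengths in m; the calibration is good to about 2 mm. A picture is of the moment at which its call begins. There is no depth.
- bot.hand_in(): hands the job in; it is judged then, once.
The state is a dict: "t": time; "q": joint angles; "joint_vel": joint speeds; "joint_torque": joint torques, N m; "eef_pos": TCP position; "tool_rot": TCP orientation; "contact_force": force on the tool from outside, world axes, zero at the start; "torque": the same for the moment, N m; "gripper_width": opening from 0.0 (shut) to 1.0 (fully open); "grasp_force": force on a finger pad.
Only numpy, scipy, OpenCV 4.12 (cv2) and the standard library are available. Lean on these libraries where they do the work, as an engineer would, in place of code of your own. Each camera call takes 0.05 s, during which the arm holds its last target. There are 200 camera calls.

### The job

Secure the round steel cooling pan on the sample cooler: slide the clamp bar forward by its upright handle until it has pushed the pan up against the two stop posts and its sprung rubber buffer is about half squeezed in, neither slack nor squeezed solid. Then flip the cam lever right over its centre, onto its stop, to clamp the bar. Keep the pan flat on the cooler, do not force anything, and leave the cups, jar, brush, spoon and tin where they are.

Things in the scene. Friction and masses are not known exactly. Their poses are not given: they have to be found in the camera images.
- cooler: Fixed grey cooler, base 350 x 200 mm, 30 mm high, x from -140 to +210 mm. Origin: on the table, under the clamp bar's line; +x is the clamping direction (handle to pan), +y left of it. At x about +150 to +190 mm stand two steel stop posts, 16 mm thick, 45 mm tall, 107 mm apart in y, symmetric about y = 0; they are set some 20 mm differently each time, unmeasured: feel the pan come up to them.
- pan: Loose open round stainless pan, 150 mm across, 50 mm tall, about 0.32 kg, standing on the cooler's top (30 mm above the table) between the buffer and the posts, 10 to 50 mm short of the posts. Origin: centre of its underside. It slides at about 2 N.
- rod (a joint): Travel of the clamp bar along the cooler's +x, m: 0 fully back, 0.10 fully forward; starts at 0 to 0.02. Square steel bar 18 mm wide, its middle 48 mm above the table; slides with about 9 N friction and stays where left. Against the seated pan with the buffer half squeezed, pushing it takes about 9 + 5 = 14 N.
- rod_handle (a point): Top centre of the upright round black handle at the bar's rear end, 18 mm in diameter, free for 60 mm below this point, which is 122 mm above the table. Moves with the bar: x = -250 mm + bar travel, y = 0 in the cooler's frame.
- buffer: Black rubber disc, 34 mm across and 10 mm thick, on a spring plunger at the bar's front end. Origin: centre of its front face, which meets the pan; the face stands at x = -40 mm + bar travel - squeeze. Squeeze 0 to 12 mm, spring about 0.7 N per mm with 0.7 N preload (about 5 N half squeezed, 9 N solid).
- lever (a joint): Cam lever angle, rad: 0 open (lying towards the cooler's -y, 20 degrees above level), 1.22 upright, 2.62 closed on its stop (towards +y, 10 degrees above level); starts at 0 to 0.25. Light and stays where left up to 1.3; then its cam drives a pad down on the bar and resists with up to about 12 N at the grip point; dead centre 2.18; beyond it it holds itself closed, short of it it may spring back.
- lever_pin (a point): Middle of the lever's pivot pin, 86 mm above the table, at x = -85 mm, y = 0 in the cooler's frame; the pin runs along the cooler's x, between two ears (tops 105 mm above the table) of a 44 mm long aluminium block through which the bar slides.
- lever_grip (a point): Point on the middle of the aluminium lever 100 mm from its pin; here the lever is a flat bar 24 mm wide (along the pin), 12 mm thick; it ends 25 mm beyond. Pinched on its two side faces it can turn between the finger pads.
- bowl_a: Loose white cup, 84 mm across, 60 mm tall, beside the clamp. Origin: centre of its underside. Leave alone.
- bowl_b: Second cup like it, leave alone.
- jar: Loose amber glass jar, 80 mm across, 110 mm tall, beside the pan, leave alone. Origin: centre of its underside.
- brush: Loose hand brush lying on the table, leave alone.
- spoon: Loose spoon lying on the table, leave alone.
- tin: Loose aluminium tin, 72 mm across, 90 mm tall, beside the cooler, leave alone. Origin: centre of its underside.
Things that resemble listed ones, but are neither listed nor needed, are in the scene too. Leave any blue or brown look-alike of the pan alone.

How it is judged:
By the outcome, as a careful person would: the job done as asked, in the order asked, and still so for the second after the job is handed in, with the robot touching nothing.
It also fails if it takes over 64 s, if anything falls off the work surface, if the arm or the gripper's body presses on something with over 40 N, if the wrist force passes 120 N, or if a joint passes its speed limit or range.

## Working session

There is one attempt and no reset: what is moved stays moved. The work goes in short steps, Python scripts to look and compute and a tool call to move; the robot and the scene stay as the last step left them, time stands still between calls to the robot, and variables do not carry over. Pictures are saved under pics/ and viewed, at most 12 in all, crops included, and the job is handed in when it is done.

Besides the shell and the picture viewer there is one more tool, called after "Emit:" as name(argument=value, ...) on one line, values as JSON. servo_tool: Moves the arm, as the interface text tells. Its arguments: {"type":"object","properties":{"motion":{"type":"array"},"grip_force":{"type":"number"}},"required":["motion"]}

```bash
mkdir -p pics; ls
python3 - <<'E'
from station import bot
import cv2,numpy as np
for n in ["scene","side"]:
    c=bot.read_camera(n); cv2.imwrite(f"pics/{n}0.png",c["img"][:,:,::-1]); np.savez(f"pics/{n}0.npz",**c)
    print(n,c["K"].round(1).tolist(),c["pose"].round(3).tolist())
print(bot.get_obs(),bot.tcp_to_grasp)
E
```

```text
pics
scene [[403.4, 0.0, 323.5], [0.0, 403.4, 202.4], [0.0, 0.0, 1.0]] [[-0.219, 0.565, -0.795, 1.436], [0.976, 0.135, -0.173, 0.318], [0.009, -0.814, -0.581, 0.729], [0.0, 0.0, 0.0, 1.0]]
side [[413.2, 0.0, 314.6], [0.0, 413.2, 199.2], [0.0, 0.0, 1.0]] [[-0.97, -0.188, 0.151, 0.405], [-0.241, 0.731, -0.639, 0.825], [0.01, -0.656, -0.754, 0.918], [0.0, 0.0, 0.0, 1.0]]
{'t': 0.1, 'q': array([-0.10810949,  0.47773452,  0.02235828,  1.55635889, -0.01149982,
        1.10932025, -0.08307306]), 'joint_vel': array([-0.0003666 , -0.00035693,  0.00072696, -0.00252788,  0.00190094,
        0.00082871,  0.00045118]), 'joint_torque': array([ 5.69385389e-03, -5.97765398e+01,  1.61440808e+00, -2.81952703e+01,
        1.29656185e-02,  5.02699884e-03, -1.13572563e-05]), 'eef_pos': array([ 6.74454296e-01, -1.55612058e-05,  2.30409137e-01]), 'tool_rot': array([-5.50193375e-04,  7.07091471e-01,  7.07121585e-01, -6.43041079e-04]), 'contact_force': array([-0.53866167,  0.02850198, -0.50140341]), 'torque': array([-0.02648863,  0.02207238, -0.0309173 ]), 'grasp_force': 0.0, 'gripper_width': 0.9984789622482132} 0.0187
```

View pics/scene0.png

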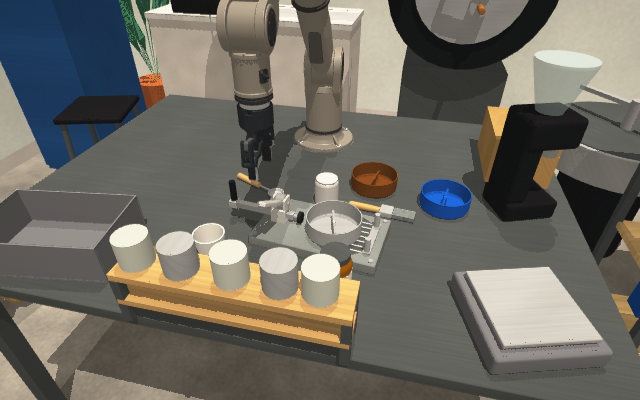

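View pics/side0.png

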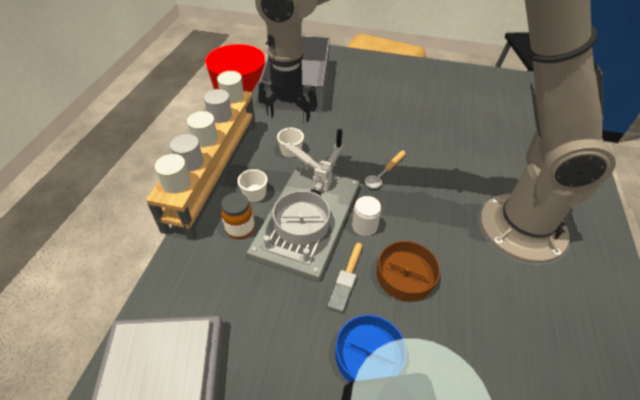

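Scene view: the steel pan is at (333,225), the handle at (233,190) and the lever at about (270,200). In the side view, the pan is at (301,217), the handle at (339,135) and the lever at (300,155). For the pan, the candidates are the brown (375,180) and blue (445,198) look-alikes and the steel one at (333,225), so I choose steel. For the handle, the only other dark upright things are the gripper fingers. Next, one close crop of both views.

Run:
```python
import cv2,numpy as np
a=cv2.imread("pics/scene0.png")[160:285,220:420]; b=cv2.imread("pics/side0.png")[115:285,220:400]
a=cv2.resize(a,None,fx=2,fy=2,interpolation=2); a=cv2.resize(a,(560,350)) if 0 else a
a=cv2.resize(cv2.imread("pics/scene0.png")[160:285,220:350],(390,375),interpolation=2)
b=cv2.resize(cv2.imread("pics/side0.png")[120:280,230:360],(390,480),interpolation=2)
o=np.zeros((480,790,3),np.uint8);o[:375,:390]=a;o[:,400:]=b
cv2.imwrite("pics/crop0.png",o)
```

```text
(no output)
```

View pics/crop0.png

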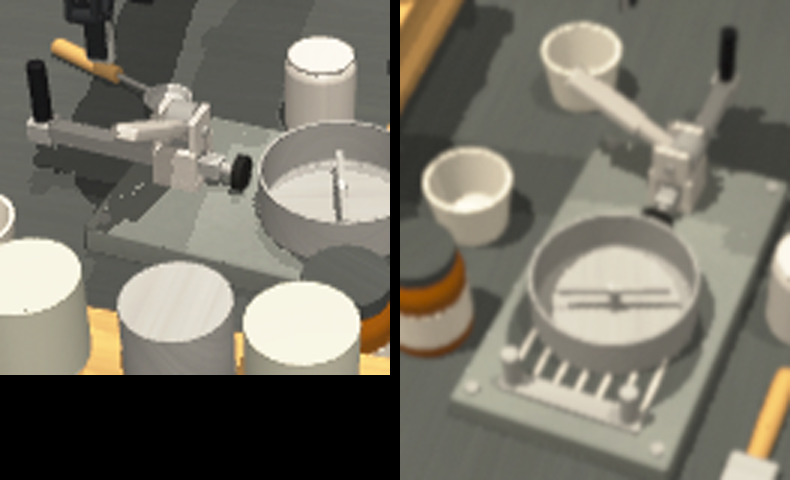

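The crop confirms the handle: top at scene (233,181) and side (339,130). It also shows the lever open towards -y, the posts at side (267,238) and (307,252), and the cooler corners. Now I'll cast rays.

```bash
cat > h.py <<'E'
import numpy as np,cv2
def ray(c,u):
    d=c["pose"][:3,:3]@np.linalg.solve(c["K"],[u[0],u[1],1.]); return c["pose"][:3,3],d/np.linalg.norm(d)
def plane(c,u,z):
    o,d=ray(c,u); return o+d*(z-o[2])/d[2]
def tri(l):
    A=np.zeros((3,3));b=np.zeros(3);R=[]
    for c,u in l:
        o,d=ray(c,u);P=np.eye(3)-np.outer(d,d);A+=P;b+=P@o;R.append((P,o))
    p=np.linalg.solve(A,b);return p,[np.linalg.norm(P@(p-o)) for P,o in R]
def proj(c,p):
    q=c["pose"][:3,:3].T@(np.array(p)-c["pose"][:3,3]);q=c["K"]@q;return q[:2]/q[2]
E
python3 - <<'E'
from h import *
np.set_printoptions(precision=4,suppress=True)
s=dict(np.load("pics/scene0.npz"));d=dict(np.load("pics/side0.npz"))
print("handle tri",tri([(s,(232.7,180.7)),(d,(339.3,130))]),plane(s,(232.7,180.7),.122),plane(d,(339.3,130),.122))
C={k:plane(d,u,.03) for k,u in dict(RR=(357.7,181),LF=(249,252.7),RF=(318.3,276),LR=(296.7,171.7)).items()};print(C)
print("scene LR",plane(s,(220+92/3,160+228/3),.03))
P=[plane(d,u,.075) for u in((267,237.7),(307,251.7))];print("posts",P)
# mask of cooler green-grey in side
g=d["img"];hsv=cv2.cvtColor(g,cv2.COLOR_RGB2HSV)
print(g[262,262],g[225,345],g[180,345],hsv[262,262],hsv[225,345])
# handle black mask centroid both views
for n,c,r in(("scene",s,(172,205,225,242)),("side",d,(125,150,330,348))):
    y0,y1,x0,x1=r;m=(c["img"][y0:y1,x0:x1].max(2)<45);ys,xs=np.nonzero(m);
    for y in range(y0,y1): 
        k=xs[ys==y-y0]
        if len(k):print(n,y,x0+k.min(),x0+k.max(),end="; ")
    print()
E
```

```text
handle tri (array([ 0.5593, -0.1341,  0.1208]), [np.float64(0.0008678068771279996), np.float64(0.0008678068771281232)]) [ 0.5621 -0.1322  0.122 ] [ 0.5591 -0.134   0.122 ]
{'RR': array([ 0.4763, -0.0285,  0.03  ]), 'LF': array([0.7015, 0.2906, 0.03  ]), 'RF': array([0.5139, 0.3129, 0.03  ]), 'LR': array([ 0.6618, -0.0205,  0.03  ])}
scene LR [ 0.6743 -0.0453  0.03  ]
posts [array([0.6583, 0.2644, 0.075 ]), array([0.5509, 0.28  , 0.075 ])]
[93 94 85] [64 65 58] [151 150 134] [33 24 94] [34 27 65]
scene 180 230 233; scene 181 229 234; scene 182 229 234; scene 183 229 234; scene 184 229 234; scene 185 229 235; scene 186 229 235; scene 187 230 235; scene 188 230 235; scene 189 230 235; scene 190 230 235; scene 191 230 235; scene 192 230 236; scene 193 231 236; scene 194 231 236; scene 195 231 236; scene 196 231 236; scene 197 231 236; scene 198 231 236; scene 199 232 236; 
side 130 338 340; side 131 338 341; side 132 338 341; side 133 338 341; side 134 337 341; side 135 337 341; side 136 337 340; side 137 337 340; side 138 337 340; side 139 337 340; side 140 337 340; side 141 337 340; side 142 337 340; side 143 337 340; side 144 337 340; side 145 337 339; side 146 338 338;
```

Emit:
servo_tool(motion=[[[-0.035, -0.03, 0, 0, 0, 0.3, 1], [-0.07, -0.06, 0, 0, 0, 0.6, 1], [-0.1, -0.09, 0, 0, 0, 1.0, 1], [-0.125, -0.105, 0, 0, 0, 1.28, 1], [-0.133, -0.114, 0, 0, 0, 1.28, 1], [-0.133, -0.114, 0, 0, 0, 1.28, 1], [-0.133, -0.114, 0, 0, 0, 1.28, 1], [-0.133, -0.114, 0, 0, 0, 1.28, 1]]])

```text
t: 0.77
eef_pos: [0.5619, -0.1315, 0.2313]
tool_rot: [-0.0, 0.745, 0.667, 0.0]
contact_force: [0.9, 0.4, 0.2]
gripper_width: 0.999
grasp_force: 0.0
```

Run:
```python
from station import bot
import cv2,numpy as np
o=[]
for n in ["wrist","side","scene"]:
    c=bot.read_camera(n); np.savez(f"pics/{n}1.npz",**c); o.append(c["img"][:,:,::-1])
cv2.imwrite("pics/w1.png",o[0])
print(bot.get_obs()["eef_pos"],bot.get_obs()["contact_force"])
```

```text
[ 0.56187055 -0.13135663  0.23104452] [-0.04720401 -0.7111255  -0.75630065]
```

View pics/w1.png

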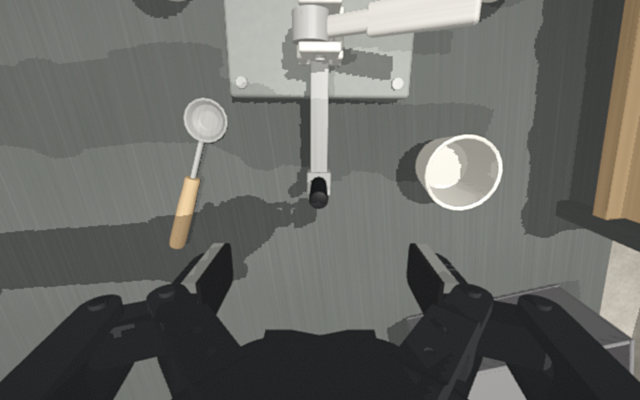

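The wrist view shows the handle top at (318,199), with the bar running straight up the image so the yaw is right. The cooler's rear edge is from (233,97) to (410,97), the pin at (310,22), and the lever tip at (478,12). The cup at (460,170) and the spoon at (200,125) are clear of the handle.

Run:
```python
from h import *
np.set_printoptions(precision=4,suppress=True)
w=dict(np.load("pics/wrist1.npz"));d=dict(np.load("pics/side1.npz"));s=dict(np.load("pics/scene1.npz"))
h=plane(w,(318.5,199),.122);print("handle",h, tri([(w,(318.5,199)),(d,(339.3,130)),(s,(232.5,180.7))]))
L,R=plane(w,(410,97.5),.03),plane(w,(231,98.5),.03);print(L,R)
mid=(L+R)/2; v=R-L; print("width",np.linalg.norm(v),"yaw",np.degrees(np.arctan2(v[1],-v[0])))
a=np.radians(6.4);ex=np.array([np.sin(a),np.cos(a),0]);ey=np.array([-np.cos(a),np.sin(a),0])
print("bar travel est",(h-mid)@ex+.25-.14,"lat",(h-mid)@ey)
O=h-ex*(-.25+((h-mid)@ex+.11));O[2]=0;print("origin",O)
for n,u in(("tip side",(230+(572-400)/3,120+75/3)),):
  for t in np.arange(0,.5,.05):
    p=O-.085*ex+np.array([0,0,.086])+.125*(-np.cos(t+.349)*ey+np.sin(t+.349)*np.array([0,0,1]))
    print(round(t,2),proj(d,p),proj(w,p),proj(s,p))
print("post",[(plane(d,u,.075)-O)@ex for u in((267,237.7),(307,251.7))],[(plane(d,u,.075)-O)@ey for u in((267,237.7),(307,251.7))])
for n,c in(("w",w),):print(proj(c,O-.085*ex+[0,0,.086]))
print(w["pose"])
```

```text
handle [ 0.5612 -0.1373  0.122 ] (array([ 0.56  , -0.1359,  0.1204]), [np.float64(0.0021543366782514287), np.float64(0.0005902729936715284), np.float64(0.001912810492266152)])
[ 0.6719 -0.0587  0.03  ] [ 0.4742 -0.0382  0.03  ]
width 0.1986859264734877 yaw 5.9369971602851495
bar travel est 0.02036163613171016 lat 0.0018527027314074618
origin [0.5868 0.0909 0.    ]
0.0 [283.6157 148.403 ] [478.3008  13.7289] [258.7074 212.7378]
0.05 [284.2647 147.0534] [479.3422  11.1121] [258.927 210.324]
0.1 [285.0155 145.7496] [479.9374   8.4102] [259.2041 207.8768]
0.15 [285.8674 144.4956] [480.0469   5.6281] [259.538  205.4045]
0.2 [286.8196 143.2952] [479.6304   2.7723] [259.9277 202.9153]
0.25 [287.8707 142.1524] [478.6465  -0.149 ] [260.372  200.4179]
0.3 [289.0192 141.0709] [477.0542  -3.1259] [260.8696 197.9205]
0.35 [290.2629 140.0545] [474.8127  -6.1465] [261.4186 195.4318]
0.4 [291.5998 139.1068] [471.883   -9.1968] [262.0173 192.9603]
0.45 [293.0271 138.2311] [468.2285 -12.2607] [262.6634 190.5144]
post [np.float64(0.1803856807943434), np.float64(0.1839659925010588)] [np.float64(-0.051663412925522796), np.float64(0.056781948426886004)]
[318.8904  28.9607]
[[ 0.9941 -0.1049 -0.0287  0.5699]
 [-0.1088 -0.9563 -0.2715 -0.0632]
 [ 0.001   0.273  -0.962   0.3737]
 [ 0.      0.      0.      1.    ]]
```

Emit:
servo_tool(motion=[[[-0.005, -0.001, 0.03, 0, 0, 0, 1], [-0.005, -0.001, 0.065, 0, 0, 0, 1], [-0.005, -0.001, 0.1, 0, 0, 0, 1], [-0.005, -0.001, 0.135, 0, 0, 0, 1], [-0.005, -0.001, 0.158, 0, 0, 0, 0.6], [-0.005, -0.001, 0.158, 0, 0, 0, 0.4], [-0.005, -0.001, 0.158, 0, 0, 0, 0.3]]], grip_force=40)

```text
t: 1.5
eef_pos: [0.5592, -0.137, 0.0724]
tool_rot: [-0.001, 0.745, 0.667, -0.001]
contact_force: [0.4, 0.3, -0.4]
gripper_width: 0.602
grasp_force: 0.0
```

Emit:
servo_tool(motion=[[[0, 0, 0, 0, 0, 0, 0.1], [0, 0, 0, 0, 0, 0, 0], [0, 0, 0, 0, 0, 0, 0], [0, 0, 0, 0, 0, 0, 0], [0, 0, 0, 0, 0, 0, 0], [0, 0, 0, 0, 0, 0, 0]]], grip_force=40)

```text
t: 2.0
eef_pos: [0.5601, -0.1378, 0.0755]
tool_rot: [0.001, 0.745, 0.667, 0.001]
contact_force: [-2.5, 1.8, 6.1]
gripper_width: 0.201
grasp_force: 39.2
```

Emit:
servo_tool(motion=[[[0.002, 0, 0, 0, 0, 0, 0], [0.005, 0, 0, 0, 0, 0, 0], [0.008, 0, 0, 0, 0, 0, 0], [0.011, 0, 0, 0, 0, 0, 0], [0.014, 0, 0, 0, 0, 0, 0], [0.017, 0, 0, 0, 0, 0, 0], [0.02, 0, 0, 0, 0, 0, 0], [0.023, 0, 0, 0, 0, 0, 0], [0.026, 0, 0, 0, 0, 0, 0], [0.028, 0, 0, 0, 0, 0, 0]]])

```text
t: 2.83
eef_pos: [0.5629, -0.1146, 0.0754]
tool_rot: [0.002, 0.747, 0.665, -0.001]
contact_force: [-3.2, -9.0, 3.9]
gripper_width: 0.198
grasp_force: 39.1
```

Run:
```python
from station import bot
import cv2,numpy as np
c=bot.read_camera("side"); np.savez("pics/side2.npz",**c)
s=bot.read_camera("scene"); np.savez("pics/scene2.npz",**s)
a=cv2.resize(s["img"][180:265,240:370,::-1],(390,255),interpolation=2)
b=cv2.resize(c["img"][120:280,230:360,::-1],(390,480),interpolation=2)
o=np.zeros((480,790,3),np.uint8);o[:255,:390]=a;o[:,400:]=b
cv2.imwrite("pics/c2.png",o);print(bot.get_obs()["eef_pos"],bot.get_obs()["contact_force"])
```

```text
[ 0.56294542 -0.11413881  0.07544955] [-1.46962318 -8.62600199  6.0175197 ]
```

View pics/c2.png

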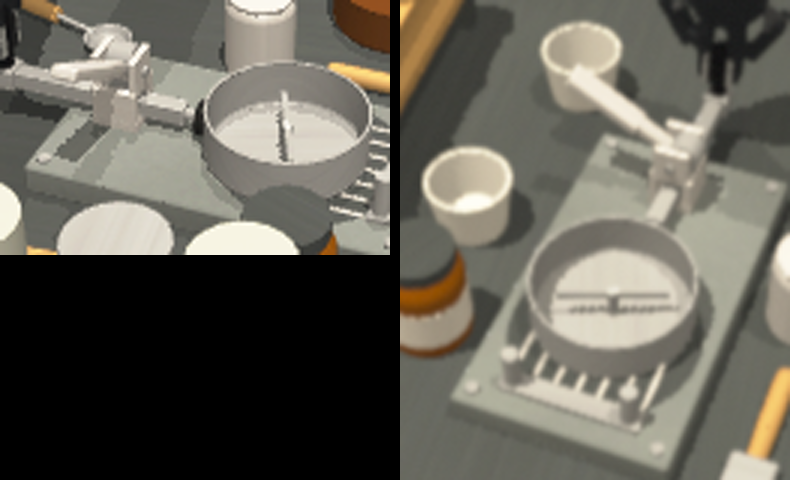

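The handle is gripped and the bar slides at about 9 N. The buffer (crop (200,118)) has just reached the pan, which is still short of the posts. I continue by feel.

Emit:
servo_tool(motion=[[[0.002, 0, 0, 0, 0, 0, 0], [0.004, 0, 0, 0, 0, 0, 0], [0.006, 0, 0, 0, 0, 0, 0], [0.008, 0, 0, 0, 0, 0, 0], [0.01, 0, 0, 0, 0, 0, 0], [0.012, 0, 0, 0, 0, 0, 0], [0.014, 0, 0, 0, 0, 0, 0], [0.016, 0, 0, 0, 0, 0, 0]]])

```text
t: 3.6
eef_pos: [0.5648, -0.099, 0.0755]
tool_rot: [0.003, 0.747, 0.665, -0.001]
contact_force: [-1.5, -10.2, 4.3]
gripper_width: 0.197
grasp_force: 39.1
```

```bash
cat > pan.py <<'E'
from station import bot
from h import *
np.set_printoptions(precision=4,suppress=True)
a=np.radians(6.2);ex=np.array([np.sin(a),np.cos(a),0]);ey=np.array([-np.cos(a),np.sin(a),0]);O=np.array([.5868,.092,0])
c=bot.read_camera("side");ref=dict(np.load("pics/side0.npz"))
# pan shift by template of floor cross / rim, ref -> now (subpixel)
def shift(I0,I1,box):
    y0,y1,x0,x1=box;f=8
    g0=cv2.resize(cv2.cvtColor(I0,cv2.COLOR_RGB2GRAY)[y0:y1,x0:x1],None,fx=f,fy=f,interpolation=cv2.INTER_CUBIC)
    g1=cv2.resize(cv2.cvtColor(I1,cv2.COLOR_RGB2GRAY)[y0-4:y1+16,x0-14:x1+6],None,fx=f,fy=f,interpolation=cv2.INTER_CUBIC)
    r=cv2.matchTemplate(g1,g0,cv2.TM_CCOEFF_NORMED);_,s,_,l=cv2.minMaxLoc(r);return l[0]/f-14,l[1]/f-4,s
dx,dy,s=shift(ref["img"],c["img"],(208,232,284,318))
p0=plane(c,(301,219),.035);p1=plane(c,(301+dx,219+dy),.035)
print("pan moved",(p1-p0)@ex,(p1-p0)@ey,s)
o=bot.get_obs();print("eef along",(o["eef_pos"]-O)@ex+.25,"F",o["contact_force"]@ex,o["contact_force"],o["t"])
E
python3 pan.py
```

```text
pan moved 0.020157499292998458 0.0010452755634536486 0.975746750831604
eef along 0.05834179201505757 F -10.033411096521613 [-2.2248 -9.8508  5.546 ] 3.65
```

Emit:
servo_tool(motion=[[[0.0015, 0, 0, 0, 0, 0, 0], [0.003, 0, 0, 0, 0, 0, 0], [0.0045, 0, 0, 0, 0, 0, 0], [0.006, 0, 0, 0, 0, 0, 0], [0.0075, 0, 0, 0, 0, 0, 0], [0.009, 0, 0, 0, 0, 0, 0]]])

```text
t: 4.15
eef_pos: [0.5658, -0.0901, 0.0754]
tool_rot: [0.003, 0.747, 0.665, -0.001]
contact_force: [-2.3, -10.5, 4.1]
gripper_width: 0.196
grasp_force: 39.1
```

```bash
python3 pan.py
```

```text
pan moved 0.029307373515480895 0.0017960626839921988 0.9534361362457275
eef along 0.06720019986555303 F -9.498067431956374 [-2.7384 -9.2565  4.8112] 4.2
```

Emit:
servo_tool(motion=[[[0.001, 0, 0, 0, 0, 0, 0], [0.002, 0, 0, 0, 0, 0, 0], [0.003, 0, 0, 0, 0, 0, 0], [0.004, 0, 0, 0, 0, 0, 0], [0.005, 0, 0, 0, 0, 0, 0], [0.006, 0, 0, 0, 0, 0, 0]]])

```text
t: 4.7
eef_pos: [0.5665, -0.0841, 0.0755]
tool_rot: [0.003, 0.747, 0.665, -0.001]
contact_force: [-2.6, -11.3, 4.0]
gripper_width: 0.199
grasp_force: 39.1
```

```bash
python3 pan.py
```

```text
pan moved 0.035817879875957886 0.0022385148969972287 0.9475909471511841
eef along 0.0730397387297351 F -10.977378638545742 [ -2.8314 -10.7344   4.702 ] 4.75
```

Emit:
servo_tool(motion=[[[0.001, 0, 0, 0, 0, 0, 0], [0.002, 0, 0, 0, 0, 0, 0], [0.003, 0, 0, 0, 0, 0, 0], [0.004, 0, 0, 0, 0, 0, 0]]])

```text
t: 5.08
eef_pos: [0.567, -0.0801, 0.0755]
tool_rot: [0.003, 0.747, 0.665, -0.001]
contact_force: [-2.0, -10.6, 4.9]
gripper_width: 0.197
grasp_force: 39.1
```

```bash
python3 pan.py
```

```text
pan moved 0.039747589585371945 0.002378053931457024 0.9414536952972412
eef along 0.07706392972404796 F -9.607978345771938 [-2.4062 -9.4031  5.7551] 5.1333
```

Emit:
servo_tool(motion=[[[0.001, 0, 0, 0, 0, 0, 0], [0.002, 0, 0, 0, 0, 0, 0], [0.003, 0, 0, 0, 0, 0, 0]]])

```text
t: 5.38
eef_pos: [0.5673, -0.0774, 0.0754]
tool_rot: [0.003, 0.747, 0.665, -0.001]
contact_force: [-1.1, -12.7, 4.4]
gripper_width: 0.199
grasp_force: 39.2
```

```bash
python3 pan.py
```

```text
pan moved 0.040631434684563164 0.0023744534262930524 0.9438052177429199
eef along 0.07968983532146534 F -11.316634602794984 [ -1.42   -11.229    4.4974] 5.4333
```

Emit:
servo_tool(motion=[[[0.001, 0, 0, 0, 0, 0, 0], [0.002, 0, 0, 0, 0, 0, 0], [0.003, 0, 0, 0, 0, 0, 0]]])

```text
t: 5.68
eef_pos: [0.5675, -0.0751, 0.0754]
tool_rot: [0.003, 0.747, 0.665, -0.001]
contact_force: [-2.1, -13.1, 5.1]
gripper_width: 0.203
grasp_force: 39.1
```

```bash
python3 pan.py
```

```text
pan moved 0.040631434684563164 0.0023744534262930524 0.9421139359474182
eef along 0.08197337076984079 F -13.667951425902542 [ -1.5008 -13.5853   4.64  ] 5.7333
```

The pan stopped at 40.6 mm while the bar moved about 4 mm further, and the force rose from about 10.5 to 13.5 N. With the roughly 2 mm of squeeze from pushing the pan, that makes about 6 mm, half squeezed. I ease off the load, release and rise.

Emit:
servo_tool(motion=[[[-0.002, 0, 0, 0, 0, 0, 0], [-0.004, 0, 0, 0, 0, 0, 0], [-0.004, 0, 0, 0, 0, 0, 0]]])

```text
t: 5.98
eef_pos: [0.5676, -0.0749, 0.0754]
tool_rot: [0.001, 0.746, 0.666, 0.001]
contact_force: [-2.0, -5.0, 6.4]
gripper_width: 0.202
grasp_force: 39.3
```

```bash
python3 pan.py
```

```text
pan moved 0.040631434684563164 0.0023744534262930524 0.9425896406173706
eef along 0.08197285984673802 F -4.113985511002094 [-2.4956 -3.8671  6.1225] 6.0333
```

Emit:
servo_tool(motion=[[[0, 0, -0.002, 0, 0, 0, 0.3], [0, 0, -0.002, 0, 0, 0, 0.6], [0, 0, -0.002, 0, 0, 0, 0.8], [0, 0, -0.002, 0, 0, 0, 0.8], [0, 0, -0.03, 0, 0, 0, 0.8], [0, 0, -0.065, 0, 0, 0, 0.8], [0, 0, -0.1, 0, 0, 0, 0.8], [0, 0, -0.135, 0, 0, 0, 0.8], [0, 0, -0.157, 0, 0, 0, 0.8], [0, 0, -0.157, 0, 0, 0, 0.8], [0, 0, -0.157, 0, 0, 0, 0.8]]])

```text
t: 6.95
eef_pos: [0.5675, -0.073, 0.2317]
tool_rot: [0.001, 0.745, 0.667, 0.001]
contact_force: [-0.9, 1.5, -0.0]
gripper_width: 0.798
grasp_force: 0.0
```

```bash
python3 pan.py
python3 - <<'E'
from station import bot
import cv2,numpy as np
d=bot.read_camera("side");np.savez("pics/side3.npz",**d)
s=bot.read_camera("scene"); np.savez("pics/scene3.npz",**s)
w=bot.read_camera("wrist"); np.savez("pics/wrist3.npz",**w)
a=cv2.resize(s["img"][180:265,235:365,::-1],(390,255),interpolation=2)
b=cv2.resize(d["img"][120:280,230:360,::-1],(390,480),interpolation=2)
o=np.zeros((500,790,3),np.uint8);o[:255,:390]=a;o[:480,400:]=b;o[260:500,:390]=cv2.resize(w["img"],(390,244))[:240,:,::-1]
cv2.imwrite("pics/c3.png",o);print(bot.get_obs()["q"],bot.get_obs()["eef_pos"])
E
```

```text
pan moved 0.040631434684563164 0.0023744534262930524 0.9440838694572449
eef along 0.08383078951147152 F -0.45140391243926503 [-0.2864 -0.4229 -0.4641] 7.0
[-0.04280836  0.30915798  0.07666508  1.81579624 -0.02739878  1.02064231
 -0.06687   ] [ 0.56571874 -0.07303661  0.22866033]
```

View pics/c3.png

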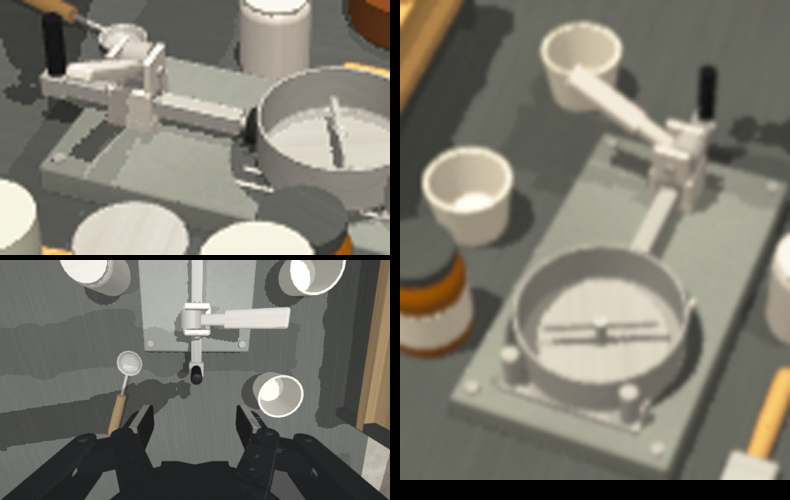

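The pan is seated on both posts (side crop (512,365) and (630,400)), and the lever tip is at wrist (473,95). The tin (crop (95,270)) stands on the closing side, so I'll measure its clearance as well as the lever.

Run:
```python
from h import *
np.set_printoptions(precision=4,suppress=True)
w,d,s=[dict(np.load(f"pics/{n}3.npz")) for n in("wrist","side","scene")]
a=np.radians(6.2);ex=np.array([np.sin(a),np.cos(a),0]);ey=np.array([-np.cos(a),np.sin(a),0]);O=np.array([.5868,.092,0])
cf=lambda p:np.array([(p-O)@ex,(p-O)@ey,p[2]])
g=cv2.cvtColor(w["img"],cv2.COLOR_RGB2GRAY)
# handle top, lever tip edges in wrist
t=tri([(w,(473,95)),(d,(287.3,145)),(s,(258.3,203.3))]);print("tip",t,cf(t[0]))
h=tri([(w,(322,190)),(d,(230+308/3,120+68/3)),(s,(235+53/3,180+14/3))]);print("handle",h,cf(h[0]))
# lever sides in wrist columns
for x in(400,420,440,460):
    col=g[70:125,x].astype(int);e=np.diff(col);print(x,70+e.argmax()+1,70+e.argmin()+1)
# tin: white top ellipse in scene / side
for n,c,(y0,y1,x0,x1) in(("side",d,(190,240,345,390)),("scene",s,(165,210,305,345))):
    m=(c["img"][y0:y1,x0:x1].min(2)>150).astype(np.uint8);k,_=cv2.findContours(m,0,2);k=max(k,key=cv2.contourArea);x,y,ww,hh=cv2.boundingRect(k)
    print(n,x+x0,y+y0,ww,hh, "near top point",cf(plane(c,(x+x0+ww/2,y+y0+ww*.4),.09)))
R=w["pose"];print(cf(plane(w,(85/.609,(265-260)/.61),0.09)))
```

```text
tip (array([ 0.6834, -0.0067,  0.1478]), [np.float64(0.001996497179432512), np.float64(0.003072952967073462), np.float64(0.0034957478212892055)]) [-0.0877 -0.1067  0.1478]
handle (array([ 0.5675, -0.0712,  0.1222]), [np.float64(0.001567925688434651), np.float64(0.0020107556895172397), np.float64(0.000597284458539916)]) [-0.1643  0.0015  0.1222]
400 81 112
420 80 112
440 79 113
460 77 113
side 354 196 27 23 near top point [0.0057 0.158  0.09  ]
scene 305 172 37 38 near top point [0.0075 0.1026 0.09  ]
[-0.0132  0.1537  0.09  ]
```

Emit:
servo_tool(motion=[[[0.01, 0.012, 0, 0, 0, 1.4, 0.7], [0.02, 0.024, 0, 0, 0, 2.8, 0.7], [0.03, 0.036, 0, 0, 0, 4.2, 0.7], [0.04, 0.048, 0, 0, 0, 5.6, 0.7], [0.05, 0.06, 0, 0, 0, 7.0, 0.7], [0.06, 0.07, 0, 0, 0, 8.4, 0.7], [0.07, 0.08, 0, 0, 0, 9.8, 0.7], [0.079, 0.09, 0, 0, 0, 11.2, 0.7], [0.079, 0.09, 0, 0, 0, 12.6, 0.7], [0.079, 0.09, 0, 0, 0, 14.0, 0.7], [0.079, 0.09, 0, 0, 0, 15.4, 0.7], [0.079, 0.09, 0, 0, 0, 16.8, 0.7], [0.079, 0.09, 0, 0, 0, 18, 0.7], [0.079, 0.09, 0, 0, 0, 18, 0.7], [0.079, 0.09, 0, 0, 0, 18, 0.7], [0.079, 0.09, 0, 0, 0, 18, 0.7]]])

```text
t: 8.48
eef_pos: [0.6646, -0.0047, 0.2295]
tool_rot: [0.0, 0.999, -0.054, -0.001]
contact_force: [-0.1, -0.1, -0.1]
gripper_width: 0.702
grasp_force: 0.0
```

Run:
```python
from station import bot
import cv2,numpy as np
w=bot.read_camera("wrist"); np.savez("pics/wrist4.npz",**w)
cv2.imwrite("pics/w4.png",w["img"][:,:,::-1]);o=bot.get_obs();print(o["q"],o["eef_pos"],o["tool_rot"])
```

```text
[-0.35771387  0.48140092  0.3849757   1.60258759 -0.19652591  1.09687471
 -1.6021289 ] [ 0.66475934 -0.00478621  0.22976096] [ 9.78241459e-05  9.98510453e-01 -5.45591947e-02 -4.00879257e-04]
```

View pics/w4.png

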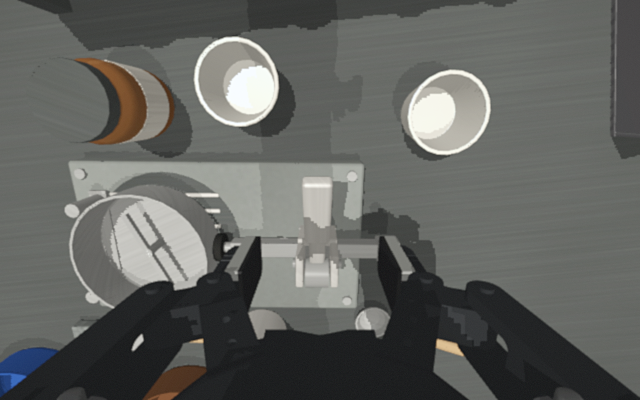

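The lever is centred between the open fingers (column 317 against 320 for the fingers), with its end at row 178. I descend to the grip point and pinch.

Emit:
servo_tool(motion=[[[0, 0, 0.035, 0, 0, 0, 0.6], [0, 0, 0.07, 0, 0, 0, 0.6], [0, 0, 0.1, 0, 0, 0, 0.6], [0, 0, 0.113, 0, 0, 0, 0.6], [0, 0, 0.113, 0, 0, 0, 0.45], [0, 0, 0.113, 0, 0, 0, 0.3], [0, 0, 0.113, 0, 0, 0, 0.2], [0, 0, 0.113, 0, 0, 0, 0.2], [0, 0, 0.113, 0, 0, 0, 0.2], [0, 0, 0.113, 0, 0, 0, 0.2]]], grip_force=35)

```text
t: 9.37
eef_pos: [0.6651, -0.0028, 0.1185]
tool_rot: [-0.001, 0.998, -0.055, 0.0]
contact_force: [-0.9, 4.5, -4.3]
gripper_width: 0.27
grasp_force: 37.3
```

Emit:
servo_tool(motion=[[[-0.005, -0.002, -0.0075, 0, 0, 0, 0.2], [-0.01, -0.002, -0.0145, 0, 0, 0, 0.2], [-0.016, -0.002, -0.021, 0, 0, 0, 0.2], [-0.0225, -0.002, -0.027, 0, 0, 0, 0.2], [-0.0295, -0.002, -0.0325, 0, 0, 0, 0.2], [-0.037, -0.002, -0.037, 0, 0, 0, 0.2], [-0.045, -0.002, -0.041, 0, 0, 0, 0.2], [-0.0535, -0.002, -0.0445, 0, 0, 0, 0.2], [-0.062, -0.002, -0.047, 0, 0, 0, 0.2], [-0.0705, -0.002, -0.049, 0, 0, 0, 0.2], [-0.079, -0.002, -0.0505, 0, 0, 0, 0.2], [-0.088, -0.002, -0.0505, 0, 0, 0, 0.2], [-0.088, -0.002, -0.0505, 0, 0, 0, 0.2]]])

```text
t: 10.45
eef_pos: [0.5785, 0.0075, 0.1701]
tool_rot: [-0.001, 0.998, -0.055, 0.002]
contact_force: [2.3, 3.4, 3.4]
gripper_width: 0.274
grasp_force: 40.6
```

```bash
python3 pan.py
python3 - <<'E'
from station import bot
import cv2,numpy as np
d=bot.read_camera("side");s=bot.read_camera("scene")
a=cv2.resize(s["img"][150:265,235:365,::-1],(390,345),interpolation=2)
b=cv2.resize(d["img"][100:260,230:360,::-1],(390,480),interpolation=2)
o=np.zeros((480,790,3),np.uint8);o[:345,:390]=a;o[:480,400:]=b
cv2.imwrite("pics/c5.png",o);print(bot.get_obs()["q"],bot.get_obs()["eef_pos"])
E
```

```text
pan moved 0.040631434684563164 0.0023744534262930524 0.9436487555503845
eef along 0.1651254799161257 F 4.081894895271185 [1.5353 3.9391 5.5031] 10.5
[-0.41305335  0.40119828  0.37568453  1.87299174 -0.18550297  0.89779578
 -1.63079958] [0.57907188 0.00744182 0.16999141]
```

View pics/c5.png

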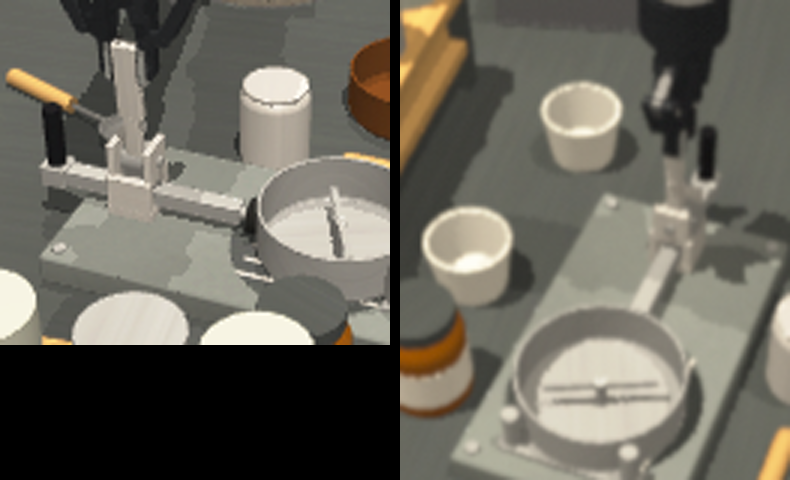

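Emit:
servo_tool(motion=[[[-0.009, -0.001, 0.0005, 0, 0, 0, 0.2], [-0.0175, -0.0015, 0.0015, 0, 0, 0, 0.2], [-0.0265, -0.0015, 0.0035, 0, 0, 0, 0.2], [-0.035, -0.0015, 0.006, 0, 0, 0, 0.2], [-0.043, -0.0015, 0.0095, 0, 0, 0, 0.2], [-0.051, -0.0015, 0.0135, 0, 0, 0, 0.2], [-0.0585, -0.0015, 0.0185, 0, 0, 0, 0.2], [-0.0655, -0.0015, 0.024, 0, 0, 0, 0.2], [-0.072, -0.0015, 0.03, 0, 0, 0, 0.2], [-0.078, -0.0015, 0.0365, 0, 0, 0, 0.2], [-0.0835, -0.0015, 0.0435, 0, 0, 0, 0.2], [-0.088, -0.0015, 0.051, 0, 0, 0, 0.2]]])

```text
t: 11.6
eef_pos: [0.4905, 0.018, 0.1178]
tool_rot: [-0.0, 0.998, -0.056, 0.0]
contact_force: [-1.6, 2.0, 16.1]
gripper_width: 0.274
grasp_force: 38.1
```

Emit:
servo_tool(motion=[[[-0.004, 0, 0.008, 0, 0, 0, 0.2], [-0.0075, 0, 0.016, 0, 0, 0, 0.2], [-0.01, 0, 0.0245, 0, 0, 0, 0.2], [-0.012, 0, 0.033, 0, 0, 0, 0.2], [-0.012, 0, 0.033, 0, 0, 0, 0.2]]])

```text
t: 12.02
eef_pos: [0.4773, 0.0195, 0.0827]
tool_rot: [0.0, 0.998, -0.056, -0.001]
contact_force: [-1.7, 5.8, 1.3]
gripper_width: 0.275
grasp_force: 38.6
```

```bash
python3 pan.py
python3 - <<'E'
import numpy as np
from station import bot
o=bot.get_obs();a=np.radians(6.2);ey=np.array([-np.cos(a),np.sin(a),0]);y=(o["eef_pos"]-[.5868,.092,0])@ey;z=o["eef_pos"][2]+.0187-.086
print(y,z,np.hypot(y,z),np.degrees(np.arctan2(z,-y)),o["contact_force"],o["torque"])
E
```

```text
pan moved 0.040631434684563164 0.0023744534262930524 0.9439846277236938
eef along 0.16614695608932004 F 4.758076046209922 [-1.1509  4.9111 -2.361 ] 12.0667
0.10076839242087236 0.015888799497889294 0.10201334648256107 171.03957809185678 [-1.15092193  4.91110007 -2.36100834] [ 1.21252539 -0.07574249  0.00681562]
```

Emit:
servo_tool(motion=[[[-0.0005, 0, 0.002, 0, 0, 0, 0.2], [-0.0005, 0, 0.004, 0, 0, 0, 0.2], [-0.0005, 0, 0.0045, 0, 0, 0, 0.2], [-0.0005, 0, 0.0045, 0, 0, 0, 0.2]]])

```text
t: 12.4
eef_pos: [0.4769, 0.0196, 0.079]
tool_rot: [0.0, 0.998, -0.056, -0.001]
contact_force: [-3.1, 3.7, -2.2]
gripper_width: 0.277
grasp_force: 38.7
```

Emit:
servo_tool(motion=[[[0, 0, 0.002, 0, 0, 0, 0.2], [0, 0, 0.004, 0, 0, 0, 0.2], [0, 0, 0.005, 0, 0, 0, 0.2], [0, 0, 0.005, 0, 0, 0, 0.2]]])

```text
t: 12.73
eef_pos: [0.4766, 0.0197, 0.074]
tool_rot: [0.0, 0.998, -0.056, -0.001]
contact_force: [-4.5, 3.9, 0.7]
gripper_width: 0.277
grasp_force: 39.0
```

Run:
```python
from station import bot
import cv2,numpy as np
d=bot.read_camera("side");s=bot.read_camera("scene")
a=cv2.resize(s["img"][150:265,235:365,::-1],(390,345),interpolation=2)
b=cv2.resize(d["img"][100:260,250:380,::-1],(390,480),interpolation=2)
o=np.zeros((480,790,3),np.uint8);o[:345,:390]=a;o[:480,400:]=b
cv2.imwrite("pics/c6.png",o);print(bot.get_obs()["eef_pos"],bot.get_obs()["contact_force"])
```

```text
[0.47656157 0.01958831 0.07400201] [-5.26854692  6.80389748  0.5627489 ]
```

View pics/c6.png

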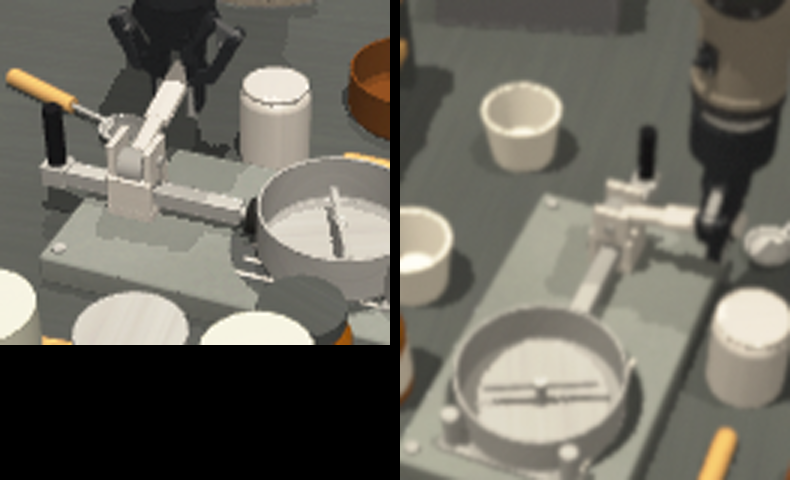

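Lever is well past centre (pin at side crop (603,215), grip at (705,225)), but the stop isn't felt yet. I press on gently.

Emit:
servo_tool(motion=[[[0, 0, 0.001, 0, 0, 0, 0.2], [0, 0, 0.002, 0, 0, 0, 0.2], [0, 0, 0.003, 0, 0, 0, 0.2], [0, 0, 0.003, 0, 0, 0, 0.2]]])

```text
t: 13.17
eef_pos: [0.4764, 0.0196, 0.0709]
tool_rot: [0.0, 0.998, -0.056, -0.002]
contact_force: [-4.5, 0.1, 1.3]
gripper_width: 0.277
grasp_force: 39.3
```

Emit:
servo_tool(motion=[[[0, 0, 0.001, 0, 0, 0, 0.2], [0, 0, 0.002, 0, 0, 0, 0.2], [0, 0, 0.003, 0, 0, 0, 0.2], [0, 0, 0.003, 0, 0, 0, 0.2]]])

```text
t: 13.5
eef_pos: [0.4763, 0.0197, 0.0684]
tool_rot: [-0.0, 0.998, -0.056, -0.002]
contact_force: [-6.5, 5.3, 6.2]
gripper_width: 0.272
grasp_force: 39.8
```

Emit:
servo_tool(motion=[[[-0.002, 0, 0.001, 0, 0, 0, 0.2], [-0.002, 0, 0.002, 0, 0, 0, 0.2], [-0.002, 0, 0.003, 0, 0, 0, 0.2], [-0.002, 0, 0.003, 0, 0, 0, 0.2]]])

```text
t: 13.83
eef_pos: [0.4768, 0.0197, 0.0677]
tool_rot: [-0.001, 0.998, -0.056, 0.0]
contact_force: [-10.3, 4.6, 31.2]
gripper_width: 0.274
grasp_force: 40.1
```

```bash
python3 pan.py
python3 - <<'E'
from station import bot
from h import *
np.set_printoptions(precision=4,suppress=True)
d=bot.read_camera("side");s=bot.read_camera("scene")
np.savez("pics/side7.npz",**d);np.savez("pics/scene7.npz",**s)
a=np.radians(6.2);ex=np.array([np.sin(a),np.cos(a),0]);ey=np.array([-np.cos(a),np.sin(a),0]);O=np.array([.5868,.092,0])
P=O-.0865*ex+[0,0,.086]
for f in(160,165,170,175):
    f=np.radians(f);D=-np.cos(f)*ey+np.sin(f)*np.array([0,0,1])
    print(np.degrees(f),[proj(s,P+r*D) for r in(.04,.085,.125)],[proj(d,P+r*D) for r in(.04,.085,.125)])
A=cv2.resize(s["img"][170:230,250:320,::-1],(490,420),interpolation=2)
cv2.imwrite("pics/c7.png",A)
E
```

```text
pan moved 0.040631434684563164 0.0023744534262930524 0.943880558013916
eef along 0.16625599190656087 F 0.9677870199516225 [-9.8412  2.0426 31.5347] 13.8833
160.0 [array([284.3061, 189.7001]), array([289.939, 177.501]), array([294.7554, 167.0703])] [array([335.0577, 169.3875]), array([349.9084, 169.2577]), array([363.5746, 169.1383])]
165.0 [array([284.5106, 190.4904]), array([290.3352, 179.2029]), array([295.2914, 169.5983])] [array([335.3566, 170.3231]), array([350.4907, 171.2784]), array([364.3567, 172.1536])]
170.0 [array([284.6739, 191.3551]), array([290.6462, 181.0462]), array([295.7053, 172.3135])] [array([335.5537, 171.2487]), array([350.8478, 173.2676]), array([364.7964, 175.1089])]
175.0 [array([284.7951, 192.2873]), array([290.8711, 183.0168]), array([295.997 , 175.1957])] [array([335.6481, 172.1568]), array([350.9799, 175.2095]), array([364.8967, 177.9805])]
```

View pics/c7.png

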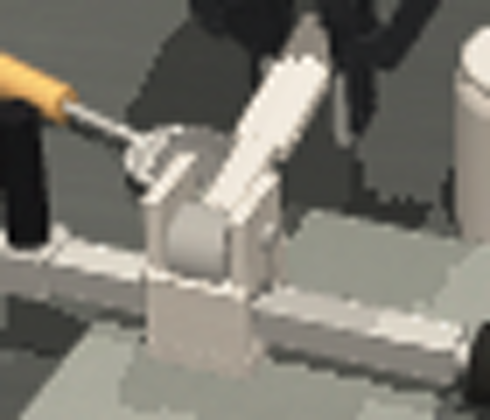

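The force jumped to 31 N with no more motion, so the lever is on its hard stop. I ease off, open and withdraw upward.

Emit:
servo_tool(motion=[[[0, 0, -0.002, 0, 0, 0, 0.2], [0, 0, -0.003, 0, 0, 0, 0.2]]])

```text
t: 14.15
eef_pos: [0.4768, 0.0197, 0.0689]
tool_rot: [-0.0, 0.998, -0.056, 0.001]
contact_force: [1.6, -0.7, -4.8]
gripper_width: 0.275
grasp_force: 38.1
```

Emit:
servo_tool(motion=[[[0, 0, 0, 0, 0, 0, 0.4], [0, 0, 0, 0, 0, 0, 0.6], [0, 0, 0, 0, 0, 0, 0.6], [0, 0, -0.01, 0, 0, 0, 0.6], [0, 0, -0.04, 0, 0, 0, 0.6], [0, 0, -0.075, 0, 0, 0, 0.6], [0, 0, -0.11, 0, 0, 0, 0.6], [0, 0, -0.145, 0, 0, 0, 0.6], [0, 0, -0.16, 0, 0, 0, 0.6], [0, 0, -0.16, 0, 0, 0, 0.6]]])

```text
t: 14.98
eef_pos: [0.4785, 0.0198, 0.2328]
tool_rot: [-0.001, 0.998, -0.056, 0.004]
contact_force: [0.9, -0.3, 0.3]
gripper_width: 0.598
grasp_force: 0.0
```

```bash
python3 pan.py
python3 - <<'E'
from station import bot
import cv2,numpy as np
d=bot.read_camera("side");s=bot.read_camera("scene")
a=cv2.resize(s["img"][150:265,235:365,::-1],(390,345),interpolation=2)
b=cv2.resize(d["img"][110:270,240:380,::-1],(390,446),interpolation=2)
o=np.zeros((480,790,3),np.uint8);o[:345,:390]=a;o[:446,400:]=b
cv2.imwrite("pics/c8.png",o)
E
```

```text
pan moved 0.040631434684563164 0.0023744534262930524 0.9438779354095459
eef along 0.16648271204527285 F 0.03500985547640713 [-0.1666  0.0533 -0.2019] 15.0333
```

View pics/c8.png

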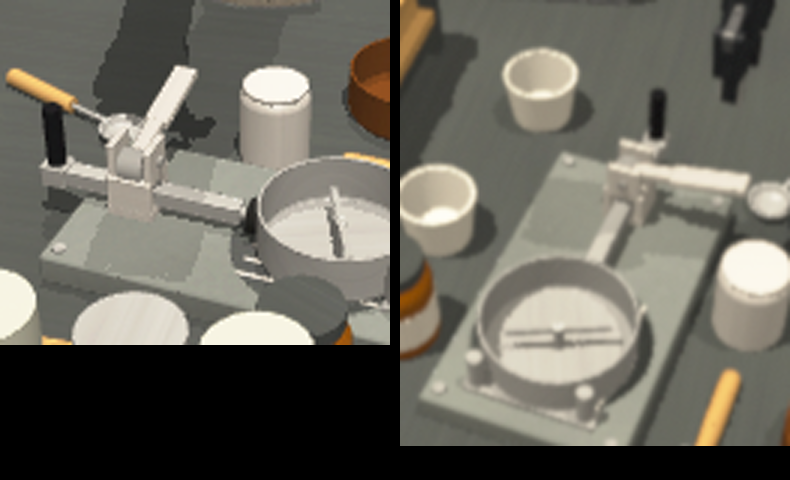

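The lever tip is at side (365,175), which matches the projection of the closed angle (170° from -y, on the stop) at (364.8,175.1). The bar and the seated pan haven't moved, the other objects are in place, and the gripper is clear.

```bash
python3 -c "
from station import bot
print(bot.hand_in())"
```

```text
the job is handed in; nothing more can be done
None
```

I pushed the pan up against both stop posts, left the buffer about half squeezed (roughly 6 mm by force and travel), flipped the cam lever over onto its stop, and handed the job in at about 15 s.

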